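Set the gluing clamp to the red clip and hold its cam at the highest point

ROBOT

A 6-joint arm with a two-finger parallel gripper is mounted at the origin on a cart in front of the work surface, level with it; the furniture and walls round the work are solid. World frame = base frame: x ahead of the robot, y to its left, z up, the work surface at z = 0. Lengths are in mm, angles in rad, forces in N, time in s.
With the tool pointing down it reaches from about 350 to 975 mm from the base axis. Payload 7.1 kg.
Tool frame: the origin (TCP) lies on the mounting face of the last link; the fingertips stand 182 mm ahead of it and the grasp point (between the pads) lies 163 mm ahead of it (ctrl.tcp_to_tips is the distance from the TCP to the fingertips, in mm); z points along the fingers, y is the direction in which the jaws open and shut (so a half turn about z gives the same grasp; the last joint's range is limited). The gripper opens to 88 mm and grips with 3 to 60 N. Pads are 20 mm wide; open, the fingers measure 115 mm over their backs; the gripper's body (75 mm by 178 mm) begins 61 mm behind the grasp point.
Start: joints at [1.127, 0.423, 1.63, -0, 1.089, -0.019], TCP at [257.555, 569.449, 404.675] pointing down, gripper open.
Joint ranges: [-3, 3], [-0.9, 2.11], [0.09, 2.58], [-1.31, 4.45], [0.11, 2.69], [-2.54, 2.54]. Speed limits (rad/s): [2.39, 2.39, 3.01, 3.14, 3.14, 3.14].

INTERFACE

Orientations are given as a rotation vector (axis times angle).
In Python, from workcell import ctrl gives the robot as it stands. The module is installed in compiled form; this text tells all that it offers.
- The arm moves only by the tool send_rows, never from a script. Its argument "commands" is a list of rows, each an object with "translation": the shift along the world's x, y, z normalised to -1 to 1, where 1 is 0.1 m, a list of three; "twist": the turn, a rotation vector about the world's x, y, z normalised to -1 to 1, where 1 is 0.5 rad, a list of three. A call has exactly 10 rows; each row is the pose to reach, as a shift and turn from the pose commanded when the call began; what a row does not reach only later rows make up. A row lasts 1/10 s, in which the tool goes at most 50 mm and 8.59 degrees, less where a joint would pass 70% of its speed; a pose out of reach is approached as far as the arm can. A call with a number of a shift or a turn outside -1 to 1 is refused whole. A call with a gripper value outside its range is refused whole. "grip" is the closure, from -1 (fully open) to 1 (shut), set as the call begins (left out, the last holds). The fingers move at their own pace and stop on an object; the grip force is fixed at half the most. Time passes only in rows, so rows that repeat a pose let the fingers close, or fill a call up. It gives the time, the measured TCP pose, the force and the opening at its end, in the units of the state.
- ctrl.get_obs(): the state, without advancing time (a new reading comes with each control period).
- ctrl.get_image(name): name is "scene" or "side" or "wrist"; returns a dict with "img" (480x640x3 uint8, red, green, blue), "intrinsics" (3x3 intrinsics, pixels), "dist" ([k1, k2, p1, p2, k3] as OpenCV has them; the pictures are not rectified), "cam_to_world" (4x4, takes a point from camera to world coordinates). Camera axes: x right, y down, z forward; pixel columns grow to the right and rows downward; lengths in mm; the calibration is good to about 2 mm. A picture is of the moment at which its call begins. There is no depth.
- ctrl.close_job(): hands the job in, once; it reports no verdict.
The state is a dict: "t": time; "qpos": joint angles; "qvel": joint speeds; "joint_torque": joint torques, N m; "ee_pos": TCP position; "orientation": TCP orientation; "ft_force": force on the tool from outside, world axes, zero at the start; "moment": the same for the moment, N m; "width": finger opening in mm.
Only numpy, scipy, OpenCV 4.12 (cv2) and the standard library are available. Lean on these libraries where they do the work, as an engineer would, in place of code of your own. Each camera call takes 0.05 s, during which the arm holds its last target. There are 200 camera calls.

TASK

Set the little gluing clamp on the bench: with the cam lever still at rest, turn the black knob in small turns until the carriage's black pointer lines up with the red clip (not the blue one). Then take the orange handle and swing the cam lever to the cam's highest point, neither short of it nor past it, where its nose points straight at the carriage and presses on the rubber pad of the work. The lever springs back if let go, so finish while still holding the handle there, with the pointer still on the red clip, and leave the loose things round the clamp alone.

Things in the scene. Friction and masses are not known exactly. Their poses are not given: they have to be found in the camera images.
- clamp_base: The clamp's grey bed plate, 150 (x) x 270 (y) x 12 mm, fixed to the bench; place and yaw differ each time. Origin: centre of its underside, on the bench. 'Clamp x / y' below are its axes. Knob, scale, carriage and cam stand on it in a row from clamp +y to -y. Only the knob and the orange handle rise more than 50 mm above the bench (scale and clips 33 mm).
- knob (a joint): Angle of the black knob (rad), -2.6 to 2.6, vertical axis, grows CLOCKWISE seen from above. At 0 its grip bar lies along clamp x, so the bar's yaw is the clamp's yaw minus this angle. Each rad clockwise moves carriage and pointer 8 mm toward clamp +x (anticlockwise: toward -x). Friction about 0.04 N m; it stays where it is left. The start differs each time.
- knob_grip (a point): Point on the knob's axis, 59 mm above the bench, at clamp (0, 100) mm, in the middle of the upright grip bar: 40 mm long, 14 mm thick, from 41 to 71 mm above the bench, over a disc 42 mm across.
- pointer_tip (a point): Tip of the black pointer of the brass carriage, 31 mm above the bench, beside the aluminium scale; it moves along clamp x only. It lines up when it is level with the red clip along clamp x (the tip always lies 8.5 mm short of the clips' centres in clamp y).
- red_clip: Red index clip on the scale, 5 mm wide along clamp x, 16 mm along y, fixed; origin at the centre of its underside, 28 mm above the bench; axes as the clamp's. It may be on either side of the pointer: 10 to 16 mm from the scale's middle.
- blue_clip: Blue clip of the same size on the other side of the scale's middle: not the one wanted.
- cam_lever: The cam (60 mm steel disc with a nose) with its blue arm and orange handle; origin on its vertical pivot axis, 15 mm above the bench, at clamp (0, -60) mm. Lever angle = its yaw minus the clamp's yaw (rad), growing ANTICLOCKWISE seen from above: 0 at rest, 1.40 at the cam's highest point (the arm then covers a green line on the plate); past that the nose turns away again, up to a stop at 2.1.
- cam_handle (a point): Foot of the upright round orange handle on the end of the arm, on its axis, 27 mm above the bench, 90 mm from the pivot axis. Handle: 18 mm across, top 81 mm above the bench, 22 mm collar in its lowest 9 mm. From the pivot it lies at clamp angle -150 deg (from +x, anticlockwise) at rest, -70 deg at the highest point. A spring pulls it back with about 1 N at rest, 3 N at the highest point.
- cam_nose (a point): Tip of the cam's nose (marked by a black line on top), 40 mm from the pivot axis, 22 mm above the bench. It points to clamp +y, square at the carriage's long side, at the highest point (then at clamp y = -20 mm, its greatest); at rest it is turned 1.40 rad clockwise from there, toward clamp +x (clamp y = -53 mm).
- flux_bottle: Bystander: small bottle, 46 mm across, 102 mm tall, loose. Origin: centre of its underside.
- borax_cone: Bystander: pale round tablet, 43 mm across, 15 mm high, loose. Origin: centre of its underside.
- ring_clamp: Bystander: wooden hand clamp lying down, 114 x 25 x 22 mm, loose. Origin: centre of its underside.

How it is judged:
By the outcome, as a careful person would: the job done as asked, in the order asked, and still so for the second after the job is handed in, while the arm keeps its last pose, push and grip.
It also fails if it takes over 64 s, if anything falls off the work surface, if the arm or the gripper's body presses on something with over 40 N, if the wrist force passes 120 N, or if a joint passes its speed limit or range.

## Working session

There is one attempt and no reset: what is moved stays moved. The work goes in short steps, Python scripts to look and compute and a tool call to move; the robot and the scene stay as the last step left them, time stands still between calls to the robot, and variables do not carry over. Pictures are saved under pics/ and viewed, about 8 in all and at most 12, crops included, and the job is handed in when it is done.

Besides the shell and the picture viewer there is one more tool, called after "Call:" in YAML: its name, and indented under it one key for each argument. send_rows: Moves the arm, as the interface text tells. Its arguments: {"type":"object","properties":{"commands":{"type":"array","items":{"type":"object","properties":{"translation":{"type":"array","items":{"type":"number"}},"twist":{"type":"array","items":{"type":"number"}}}}},"grip":{"type":"number"}},"required":["commands"]}

```bash
mkdir -p pics
python3 - <<'E'
from workcell import ctrl
import cv2,numpy as np,pickle
o=ctrl.get_obs();print({k:np.round(v,3) for k,v in o.items()})
d={}
for n in("scene","side","wrist"):
    d[n]=ctrl.get_image(n);cv2.imwrite(f"pics/{n}0.png",d[n]["img"][:,:,::-1]);print(n,np.round(d[n]["cam_to_world"],2).tolist())
pickle.dump(d,open("d0.pkl","wb"))
a=cv2.resize(d["side"]["img"],(400,300));b=cv2.resize(d["wrist"]["img"],(400,300))
cv2.imwrite("pics/sw0.png",np.hstack([a,b])[:,:,::-1])
E
```

```text
{'t': np.float64(0.0), 'qpos': array([ 1.127,  0.424,  1.631, -0.   ,  1.089, -0.019]), 'qvel': array([-0.   ,  0.001,  0.001, -0.   ,  0.002, -0.002]), 'joint_torque': array([-3.0000e-03, -5.4462e+01, -2.7366e+01,  6.4000e-02,  2.3000e-02,
       -0.0000e+00]), 'ee_pos': array([257.42 , 569.2  , 403.886]), 'orientation': array([-6.620e-01, -3.071e+00,  2.000e-03]), 'ft_force': array([0.699, 0.486, 0.774]), 'moment': array([-0.033, -0.003, -0.017]), 'width': np.float64(87.53)}
scene [[-0.46, -0.42, 0.78, -216.4], [-0.89, 0.2, -0.41, 454.78], [0.02, -0.88, -0.47, 560.26], [0.0, 0.0, 0.0, 1.0]]
side [[0.86, -0.32, 0.38, 267.53], [-0.5, -0.55, 0.67, -543.63], [-0.01, -0.77, -0.64, 605.01], [0.0, 0.0, 0.0, 1.0]]
wrist [[0.41, 0.88, 0.23, 194.9], [0.91, -0.4, -0.1, 598.02], [-0.0, 0.25, -0.97, 384.5], [0.0, 0.0, 0.0, 1.0]]
```

View pics/scene0.png

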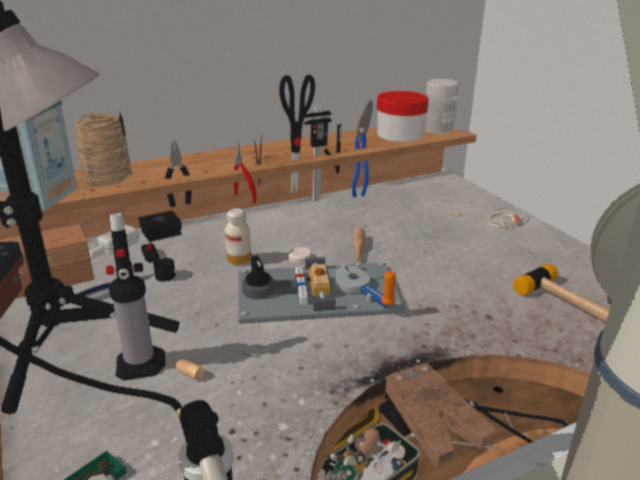

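View pics/sw0.png

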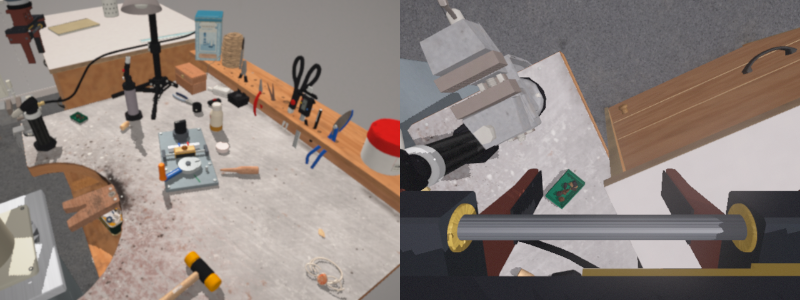

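Scene: the clamp spans about (238-405, 262-320), with the knob at (258,270) and the orange handle at (390,287). Flux bottle is at (237,237), the tablet at (300,255) and the wood clamp at (360,240). Next I'll get rough positions by ray casting.

```bash
cat > h.py <<'E'
import cv2,numpy as np
def rays(c,px):
    px=np.array(px,float).reshape(-1,1,2)
    u=cv2.undistortPoints(px,np.array(c["intrinsics"],float),np.array(c["dist"],float)).reshape(-1,2)
    T=np.array(c["cam_to_world"]);d=np.c_[u,np.ones(len(u))]@T[:3,:3].T
    return T[:3,3],d
def onz(c,px,z):
    o,d=rays(c,px);return o+d*((z-o[2])/d[:,2])[:,None]
def proj(c,P):
    T=np.linalg.inv(np.array(c["cam_to_world"]));r,_=cv2.Rodrigues(T[:3,:3])
    return cv2.projectPoints(np.array(P,float).reshape(-1,1,3),r,T[:3,3],np.array(c["intrinsics"],float),np.array(c["dist"],float))[0].reshape(-1,2)
E
python3 - <<'E'
import pickle;from h import *
d=pickle.load(open("d0.pkl","rb"))
s=d["scene"]
print(onz(s,[(240,320),(403,308),(396,268),(238,285)],12).round(0))
print("bystanders",onz(s,[(238,262),(300,260),(360,257)],0).round(0))
print("knob",onz(s,[(258,268)],59).round(0),"handle foot",onz(s,[(389,303)],27).round(0))
for n in("scene","side"):
    im=d[n]["img"];h=cv2.cvtColor(im,cv2.COLOR_RGB2HSV)
    m=cv2.inRange(h,(5,200,150),(18,255,255));k,_,st,ce=cv2.connectedComponentsWithStats(m)
    print(n,[(st[i].tolist(),ce[i].round(1).tolist()) for i in range(1,k) if st[i,4]>30])
print(onz(d["side"],[(290,205)],59).round(0),onz(d["side"],[(290,290)],27).round(0))
E
```

```text
[[532. 220.  12.]
 [450. -28.  12.]
 [563. -87.  12.]
 [631. 188.  12.]]
bystanders [[726. 155.   0.]
 [684.  48.   0.]
 [645. -59.   0.]]
knob [[594. 164.  59.]] handle foot [[453.  -2.  27.]]
scene [([383, 272, 11, 32, 190], [387.5, 287.1])]
side [([255, 263, 10, 25, 168], [259.2, 276.2])]
[[595. 142.  59.]] [[499. -40.  27.]]
```

Run:
```python
import pickle;from h import *
d=pickle.load(open("d0.pkl","rb"))
s=d["scene"];g=onz(s,[(140,368),(205,470),(180,325),(42,300)],0);print(g.round(0))
for p,top in((g[0],(117,215)),(g[1],(200,405))):
    for z in (60,100,150,200,250,300): print(z,proj(s,[[p[0],p[1],z]]).round(0))
    print(top)
```

```text
[[499. 381.   0.]
 [284. 351.   0.]
 [577. 303.   0.]
 [745. 490.   0.]]
60 [[134. 334.]]
100 [[130. 309.]]
150 [[125. 277.]]
200 [[119. 243.]]
250 [[113. 207.]]
300 [[107. 168.]]
(117, 215)
60 [[201. 432.]]
100 [[197. 405.]]
150 [[193. 368.]]
200 [[189. 329.]]
250 [[184. 286.]]
300 [[178. 240.]]
(200, 405)
```

Call:
send_rows:
  commands:
    - {"translation":[0.05,-0.1,0]}
    - {"translation":[0.1,-0.2,0]}
    - {"translation":[0.15,-0.3,0]}
    - {"translation":[0.2,-0.4,0]}
    - {"translation":[0.25,-0.5,0]}
    - {"translation":[0.3,-0.6,0]}
    - {"translation":[0.35,-0.7,0]}
    - {"translation":[0.4,-0.8,0]}
    - {"translation":[0.45,-0.9,0]}
    - {"translation":[0.5,-1,0]}

```text
validation failed for argument at $.co...
```

Call:
send_rows:
  commands:
    - {"translation":[0.05,-0.25,0]}
    - {"translation":[0.1,-0.5,0]}
    - {"translation":[0.15,-0.75,0]}
    - {"translation":[0.2,-1,0]}
    - {"translation":[0.2,-1,0]}
    - {"translation":[0.2,-1,0]}
    - {"translation":[0.2,-1,0]}
    - {"translation":[0.2,-1,0]}
    - {"translation":[0.2,-1,0]}
    - {"translation":[0.2,-1,0]}

```text
validation failed for argument at $.co...
```

Call:
send_rows:
  commands:
    - {"translation":[0.05,-0.1,0]}
    - {"translation":[0.1,-0.2,0]}
    - {"translation":[0.15,-0.3,0]}
    - {"translation":[0.2,-0.4,0]}
    - {"translation":[0.25,-0.5,0]}
    - {"translation":[0.3,-0.6,0]}
    - {"translation":[0.35,-0.7,0]}
    - {"translation":[0.4,-0.8,0]}
    - {"translation":[0.45,-0.9,0]}
    - {"translation":[0.5,-1,0]}

```text
validation failed for argument at $.co...
```

Call:
send_rows:
  commands:
    - {"translation":[0.1,-0.1,0]}
    - {"translation":[0.2,-0.2,0]}
    - {"translation":[0.3,-0.3,0]}
    - {"translation":[0.4,-0.4,0]}
    - {"translation":[0.5,-0.5,0]}
    - {"translation":[0.6,-0.6,0]}
    - {"translation":[0.7,-0.7,0]}
    - {"translation":[0.8,-0.8,0]}
    - {"translation":[0.9,-0.9,0]}
    - {"translation":[1,-1,0]}

```text
validation failed for argument at $.co...
```

Call:
send_rows:
  commands:
    - {"translation":[0.1,-0.1,0]}
    - {"translation":[0.2,-0.2,0]}
    - {"translation":[0.3,-0.3,0]}
    - {"translation":[0.4,-0.4,0]}
    - {"translation":[0.5,-0.5,0]}
    - {"translation":[0.6,-0.6,0]}
    - {"translation":[0.7,-0.7,0]}
    - {"translation":[0.8,-0.8,0]}
    - {"translation":[0.9,-0.9,0]}
    - {"translation":[1,-1,0]}

```text
validation failed for argument at $.co...
```

Run:
```python
from workcell import ctrl
import cv2,pickle
d=ctrl.get_image("wrist");pickle.dump(d,open("d1.pkl","wb"));cv2.imwrite("pics/w1.png",d["img"][:,:,::-1]);o=ctrl.get_obs();print(o["t"],o["ee_pos"],o["orientation"],o["qpos"])
```

```text
0.2 [257.49078633 569.32591943 404.19240007] [-6.62207693e-01 -3.07076909e+00  1.34767911e-03] [ 1.12700186e+00  4.23587283e-01  1.63035289e+00  3.33227607e-05
  1.08854095e+00 -1.90174924e-02]
```

View pics/w1.png

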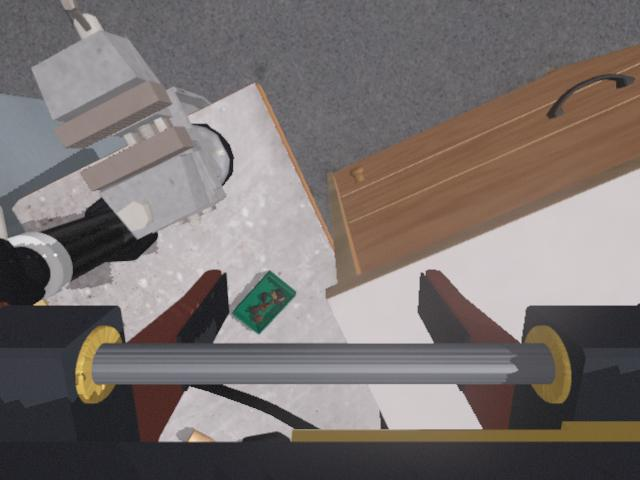

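Moves were refused because each row needs a twist; nothing moved. The wrist view shows only the vise and bench edge. Resending, with some lift.

Call:
send_rows:
  commands:
    - {"translation":[0.05,-0.05,0.1],"twist":[0,0,0]}
    - {"translation":[0.1,-0.1,0.2],"twist":[0,0,0]}
    - {"translation":[0.15,-0.2,0.3],"twist":[0,0,0]}
    - {"translation":[0.2,-0.3,0.4],"twist":[0,0,0]}
    - {"translation":[0.3,-0.4,0.5],"twist":[0,0,0]}
    - {"translation":[0.4,-0.5,0.6],"twist":[0,0,0]}
    - {"translation":[0.5,-0.6,0.6],"twist":[0,0,0]}
    - {"translation":[0.6,-0.7,0.6],"twist":[0,0,0]}
    - {"translation":[0.7,-0.85,0.6],"twist":[0,0,0]}
    - {"translation":[0.8,-1,0.6],"twist":[0,0,0]}

```text
t: 1.2
ee_pos: [338.3, 468.1, 464.0]
orientation: [-0.662, -3.071, 0.002]
ft_force: [0.5, 0.2, -0.3]
width: 88.0
```

Call:
send_rows:
  commands:
    - {"translation":[0.05,-0.2,0],"twist":[0,0,0]}
    - {"translation":[0.1,-0.4,0],"twist":[0,0,0]}
    - {"translation":[0.15,-0.6,0],"twist":[0,0,0]}
    - {"translation":[0.2,-0.8,0],"twist":[0,0,0]}
    - {"translation":[0.2,-1,0],"twist":[0,0,0]}
    - {"translation":[0.2,-1,0],"twist":[0,0,0]}
    - {"translation":[0.2,-1,0],"twist":[0,0,0]}
    - {"translation":[0.2,-1,0],"twist":[0,0,0]}
    - {"translation":[0.2,-1,0],"twist":[0,0,0]}
    - {"translation":[0.2,-1,0],"twist":[0,0,0]}

```text
t: 2.2
ee_pos: [357.4, 370.0, 464.6]
orientation: [-0.661, -3.071, 0.0]
ft_force: [-0.0, -0.3, 0.9]
width: 87.7
```

Call:
send_rows:
  commands:
    - {"translation":[0.1,-0.2,0],"twist":[0,0,0]}
    - {"translation":[0.2,-0.4,0],"twist":[0,0,0]}
    - {"translation":[0.3,-0.6,0],"twist":[0,0,0]}
    - {"translation":[0.4,-0.8,0],"twist":[0,0,0]}
    - {"translation":[0.5,-1,0],"twist":[0,0,0]}
    - {"translation":[0.5,-1,0],"twist":[0,0,0]}
    - {"translation":[0.5,-1,0],"twist":[0,0,0]}
    - {"translation":[0.5,-1,0],"twist":[0,0,0]}
    - {"translation":[0.5,-1,0],"twist":[0,0,0]}
    - {"translation":[0.5,-1,0],"twist":[0,0,0]}

```text
t: 3.2
ee_pos: [407.3, 270.1, 464.6]
orientation: [-0.661, -3.071, -0.0]
ft_force: [0.7, -0.4, 0.2]
width: 87.8
```

Call:
send_rows:
  commands:
    - {"translation":[0.2,-0.2,-0.2],"twist":[0,0,0]}
    - {"translation":[0.4,-0.4,-0.4],"twist":[0,0,0]}
    - {"translation":[0.6,-0.6,-0.6],"twist":[0,0,0]}
    - {"translation":[0.8,-0.8,-0.6],"twist":[0,0,0]}
    - {"translation":[1,-1,-0.6],"twist":[0,0,0]}
    - {"translation":[1,-1,-0.6],"twist":[0,0,0]}
    - {"translation":[1,-1,-0.6],"twist":[0,0,0]}
    - {"translation":[1,-1,-0.6],"twist":[0,0,0]}
    - {"translation":[1,-1,-0.6],"twist":[0,0,0]}
    - {"translation":[1,-1,-0.6],"twist":[0,0,0]}

```text
t: 4.2
ee_pos: [507.0, 170.1, 404.8]
orientation: [0.66, 3.071, 0.0]
ft_force: [0.7, -1.1, 0.0]
width: 87.7
```

Call:
send_rows:
  commands:
    - {"translation":[0.2,-0.2,0],"twist":[0,0,0]}
    - {"translation":[0.4,-0.4,0],"twist":[0,0,0]}
    - {"translation":[0.6,-0.6,0],"twist":[0,0,0]}
    - {"translation":[0.75,-0.8,0],"twist":[0,0,0]}
    - {"translation":[0.75,-1,0],"twist":[0,0,0]}
    - {"translation":[0.75,-1,0],"twist":[0,0,0]}
    - {"translation":[0.75,-1,0],"twist":[0,0,0]}
    - {"translation":[0.75,-1,0],"twist":[0,0,0]}
    - {"translation":[0.75,-1,0],"twist":[0,0,0]}
    - {"translation":[0.75,-1,0],"twist":[0,0,0]}

```text
t: 5.2
ee_pos: [582.4, 70.2, 404.8]
orientation: [0.661, 3.071, 0.0]
ft_force: [-0.2, 0.1, -0.2]
width: 87.9
```

Run:
```python
from workcell import ctrl
import cv2,pickle
d=ctrl.get_image("wrist");pickle.dump(d,open("d1.pkl","wb"));cv2.imwrite("pics/w1.png",d["img"][:,:,::-1]);o=ctrl.get_obs();print(o["t"],o["ee_pos"],o["orientation"],o["qpos"])
```

```text
5.25 [582.42900937  70.05995194 404.76816734] [6.60953417e-01 3.07116980e+00 1.51270645e-04] [ 9.94142962e-02  3.67085978e-01  1.71687409e+00  6.82344183e-05
  1.05750293e+00 -1.04745745e+00]
```

View pics/w1.png

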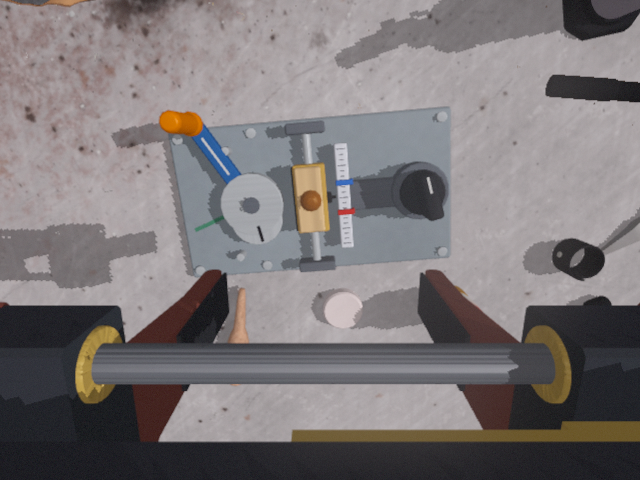

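The wrist view shows the whole clamp. Plate corners are near (449,108), (450,260), (192,275) and (172,130). Red clip is at (345,212), blue clip (344,183), knob (420,190), cam (251,207) and handle (180,122).

```bash
cat > meas.py <<'E'
import pickle,sys;from h import *
def blob(im,lo,hi,box):
    x0,y0,x1,y1=box;h=cv2.cvtColor(im,cv2.COLOR_RGB2HSV)[y0:y1,x0:x1]
    m=cv2.inRange(h,lo,hi);k,_,st,ce=cv2.connectedComponentsWithStats(m)
    i=1+np.argmax(st[1:,4]);return ce[i]+[x0,y0],st[i].tolist()
if __name__=="__main__":
    d=pickle.load(open("d1.pkl","rb"));im=d["img"]
    C=onz(d,[(449,108),(450,260),(192,275),(172,130)],12)
    print(C.round(1),[np.linalg.norm(C[i]-C[i-1]).round(0) for i in range(4)])
    r,rs=blob(im,(172,150,80),(180,255,255),(320,190,370,230));b,bs=blob(im,(105,150,80),(125,255,255),(325,170,365,195))
    print(r,rs,b,bs);P=onz(d,[r,b],33);print(P.round(1),np.linalg.norm(P[0]-P[1]))
    print("knob",onz(d,[(420,190)],41).round(1),"cam",onz(d,[(251,207)],27).round(1))
    cv2.imwrite("pics/c1.png",cv2.resize(im[130:270,300:460],None,fx=4,fy=4,interpolation=cv2.INTER_CUBIC)[:,:,::-1])
E
python3 meas.py
```

```text
[[543.7 217.9  12. ]
 [685.7 169.   12. ]
 [590.5 -83.   12. ]
 [454.6 -28.7  12. ]] [np.float64(262.0), np.float64(150.0), np.float64(269.0), np.float64(146.0)]Traceback (most recent call last):
  File "meas.py", line 10, in <module>
    r,rs=blob(im,(172,150,80),(180,255,255),(320,190,370,230));b,bs=blob(im,(105,150,80),(125,255,255),(325,170,365,195))
         ~~~~^^^^^^^^^^^^^^^^^^^^^^^^^^^^^^^^^^^^^^^^^^^^^^^^^
  File "meas.py", line 5, in blob
    i=1+np.argmax(st[1:,4]);return ce[i]+[x0,y0],st[i].tolist()
        ~~~~~~~~~^^^^^^^^^^
    return _wrapfunc(a, 'argmax', axis=axis, out=out, **kwds)
    return bound(*args, **kwds)
ValueError: attempt to get argmax of an empty sequence
```

```bash
sed -i 's/(172,150,80),(180,255,255)/(170,90,60),(180,255,255)/;s/(105,150,80)/(105,90,60)/' meas.py
sed -i 's/m=cv2.inRange(h,lo,hi)/h=(h+np.array([5,0,0],np.uint8)) if 0 else h;m=cv2.inRange(h,lo,hi)|(cv2.inRange(h,(0,lo[1],lo[2]),(6,255,255)) if hi[0]==180 else 0)/;s/h=(h+np.array(\[5,0,0\],np.uint8)) if 0 else h;//' meas.py; python3 meas.py
```

```text
[[543.7 217.9  12. ]
 [685.7 169.   12. ]
 [590.5 -83.   12. ]
 [454.6 -28.7  12. ]] [np.float64(262.0), np.float64(150.0), np.float64(269.0), np.float64(146.0)]
[346.18888889 211.23333333] [18, 17, 17, 8, 90] [344.28125    182.02083333] [11, 8, 18, 8, 96]
[[590.2  91.6  33. ]
 [564.2 100.9  33. ]] 27.604555828731232
knob [[598.2 160.9  41. ]] cam [[550.2   9.9  27. ]]
```

View pics/c1.png

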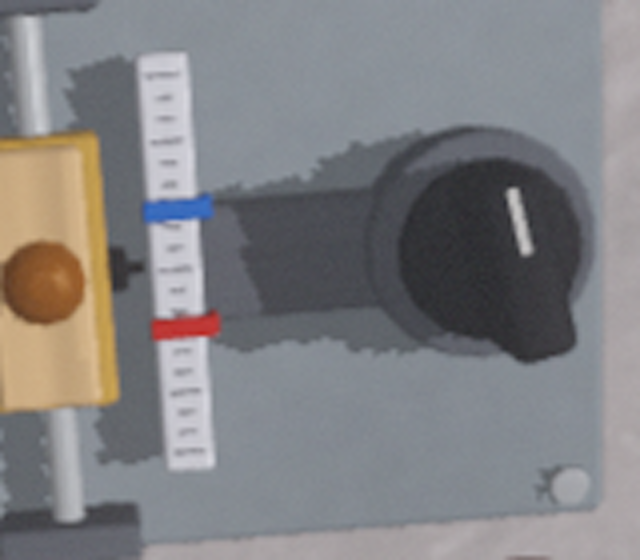

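Crop: the pointer tip is at crop (143,267), i.e. image (335.8,196.8), roughly midway between blue (178,209) and red (185,326). The knob's white mark leans about 8° anticlockwise of clamp x, so the knob is at about -0.15 rad and needs roughly 1.8 rad clockwise.

```bash
cat >> meas.py <<'E'
    p=onz(d,[(335.75,196.75)],31)[0]
    C0=C.mean(0);
    for yaw in (-19.5,-20,-20.5):
        t=np.radians(yaw);X=np.array([np.cos(t),np.sin(t),0]);Y=np.array([-X[1],X[0],0])
        print(yaw,"dx to red",(P[0]-p)@X,"dy",(P[0]-p)@Y,"px,rx,bx",(p-C0)@X,(P-C0)@X,(P-C0)@Y)
    print("knob top pts",onz(d,[(428.2,177),(431.7,193.7),(437,219),(426,175),(420,190)],71).round(1))
    print("cam y", (C0-60*Y).round(1),"knob",(C0+100*Y).round(1))
    q,s=blob(im,(5,180,120),(20,255,255),(150,100,215,145));print("orange",q,s)
    L=(onz(d,[(191,124)],27)-C0)[0];print("foot",(L+C0).round(1),L@X,L@Y)
    a=np.radians(-20-150);print("handle pred",(C0-60*Y+90*np.array([np.cos(a),np.sin(a),0])).round(1))
E
python3 meas.py|tail -n +6
```

```text
[[590.2  91.6  33. ]
 [564.2 100.9  33. ]] 27.604555828731232
knob [[598.2 160.9  41. ]] cam [[550.2   9.9  27. ]]
-19.5 dx to red 14.244194185501739 dy 8.782240301262151 px,rx,bx -1.4972534418916252 [ 12.74694074 -14.85752829] [28.69648744 28.7657095 ]
-20 dx to red 14.167013278489591 dy 8.906208366667279 px,rx,bx -1.6709788156125391 [ 12.49603446 -15.10798755] [28.80663139 28.63495944]
-20.5 dx to red 14.088753498566462 dy 9.0294981898235 px,rx,bx -1.8445769378271868 [ 12.24417656 -15.35729627] [28.91458161 28.50202872]
knob top pts [[584.  165.4  71. ]
 [598.2 163.3  71. ]
 [620.4 160.   71. ]
 [581.7 164.4  71. ]
 [591.3 155.5  71. ]]
cam y [547.6  12.6  12. ] knob [603.6 162.5  12. ]
orange [180.74970484 122.6257379 ] [10, 11, 43, 25, 847]
foot [459.7  -5.2  27. ] -76.09414252575247 -107.44788018914316
handle pred [459.  -3.  12.]
```

Call:
send_rows:
  commands:
    - {"translation":[0.04,0.2,-0.1],"twist":[0,0,0.1]}
    - {"translation":[0.08,0.4,-0.2],"twist":[0,0,0.2]}
    - {"translation":[0.12,0.6,-0.3],"twist":[0,0,0.3]}
    - {"translation":[0.16,0.8,-0.4],"twist":[0,0,0.4]}
    - {"translation":[0.2,0.925,-0.5],"twist":[0,0,0.55]}
    - {"translation":[0.2,0.925,-0.7],"twist":[0,0,0.55]}
    - {"translation":[0.2,0.925,-0.9],"twist":[0,0,0.55]}
    - {"translation":[0.2,0.925,-0.9],"twist":[0,0,0.55]}
    - {"translation":[0.2,0.925,-0.9],"twist":[0,0,0.55]}
    - {"translation":[0.2,0.925,-0.9],"twist":[0,0,0.55]}

```text
t: 6.25
ee_pos: [603.0, 162.1, 315.8]
orientation: [0.235, 3.131, 0.001]
ft_force: [0.8, -0.7, -0.3]
width: 87.7
```

Call:
send_rows:
  commands:
    - {"translation":[0,0,-0.15],"twist":[0,0,0]}
    - {"translation":[0,0,-0.3],"twist":[0,0,0]}
    - {"translation":[0,0,-0.45],"twist":[0,0,0]}
    - {"translation":[0,0,-0.55],"twist":[0,0,0]}
    - {"translation":[0,0,-0.65],"twist":[0,0,0]}
    - {"translation":[0,0,-0.75],"twist":[0,0,0]}
    - {"translation":[0,0,-0.87],"twist":[0,0,0]}
    - {"translation":[0,0,-0.87],"twist":[0,0,0]}
    - {"translation":[0,0,-0.87],"twist":[0,0,0]}
    - {"translation":[0,0,-0.87],"twist":[0,0,0]}

```text
t: 7.25
ee_pos: [602.8, 162.0, 228.1]
orientation: [0.235, 3.132, 0.0]
ft_force: [0.6, 0.0, 0.1]
width: 87.6
```

Run:
```python
from workcell import ctrl
import cv2,pickle,numpy as np
d=ctrl.get_image("wrist");pickle.dump(d,open("d2.pkl","wb"));s=ctrl.get_image("side")["img"][150:330,190:350]
a=cv2.resize(d["img"],(512,384));b=cv2.resize(s,(341,384));cv2.imwrite("pics/w2.png",cv2.resize(np.hstack([a,b]),(800,360))[:,:,::-1]);o=ctrl.get_obs();print(o["t"],o["ee_pos"],o["ft_force"],o["qpos"])
```

```text
7.35 [602.82430895 162.02762924 228.29831024] [ 0.29534056 -0.6290127   0.38053341] [ 2.43514063e-01  6.55418273e-01  1.71906838e+00 -2.71569520e-05
  7.65940811e-01 -1.17751659e+00]
```

View pics/w2.png

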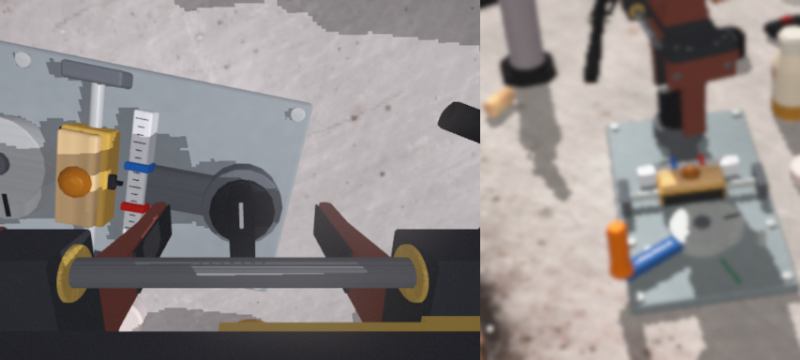

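The knob bar sits centred between the fingers (image 240; fingers at 165 and 320), and the side view shows nothing touched. Closing.

Call:
send_rows:
  grip: 1
  commands:
    - {"translation":[0,0,0],"twist":[0,0,0]}
    - {"translation":[0,0,0],"twist":[0,0,0]}
    - {"translation":[0,0,0],"twist":[0,0,0]}
    - {"translation":[0,0,0],"twist":[0,0,0]}
    - {"translation":[0,0,0],"twist":[0,0,0]}
    - {"translation":[0,0,0],"twist":[0,0,0]}
    - {"translation":[0,0,0],"twist":[0,0,0]}
    - {"translation":[0,0,0],"twist":[0,0,0]}
    - {"translation":[0,0,0],"twist":[0,0,0]}
    - {"translation":[0,0,0],"twist":[0,0,0]}

```text
t: 8.35
ee_pos: [602.5, 161.9, 227.7]
orientation: [-0.235, -3.133, 0.0]
ft_force: [0.2, 0.1, -0.7]
width: 13.8
```

Call:
send_rows:
  commands:
    - {"translation":[0,0,0],"twist":[0,0,-0.1]}
    - {"translation":[0,0,0],"twist":[0,0,-0.2]}
    - {"translation":[0,0,0],"twist":[0,0,-0.3]}
    - {"translation":[0,0,0],"twist":[0,0,-0.4]}
    - {"translation":[0,0,0],"twist":[0,0,-0.5]}
    - {"translation":[0,0,0],"twist":[0,0,-0.6]}
    - {"translation":[0,0,0],"twist":[0,0,-0.7]}
    - {"translation":[0,0,0],"twist":[0,0,-0.8]}
    - {"translation":[0,0,0],"twist":[0,0,-0.8]}
    - {"translation":[0,0,0],"twist":[0,0,-0.8]}

```text
t: 9.35
ee_pos: [602.5, 161.5, 227.7]
orientation: [-0.851, -3.024, 0.001]
ft_force: [-0.9, -5.2, 1.6]
width: 14.2
```

Run:
```python
from workcell import ctrl
import cv2,pickle,numpy as np
d=ctrl.get_image("wrist");pickle.dump(d,open("d3.pkl","wb"));s=ctrl.get_image("side")["img"][195:275,240:340]
b=cv2.resize(s,(400,320),interpolation=cv2.INTER_CUBIC);a=cv2.resize(d["img"],(400,320));cv2.imwrite("pics/w3.png",np.hstack([a,b])[:,:,::-1]);o=ctrl.get_obs();print(o["t"],o["ee_pos"],o["ft_force"],o["moment"],o["qpos"],o["width"])
```

```text
9.45 [602.47010144 161.4612323  227.66298501] [-0.65790724 -5.2471146   2.38477133] [-1.01804028  0.11308147  0.00653778] [ 2.42892668e-01  6.56126401e-01  1.71975844e+00 -8.94271183e-04
  7.66423143e-01 -7.78585355e-01] 13.882004634932693
```

View pics/w3.png

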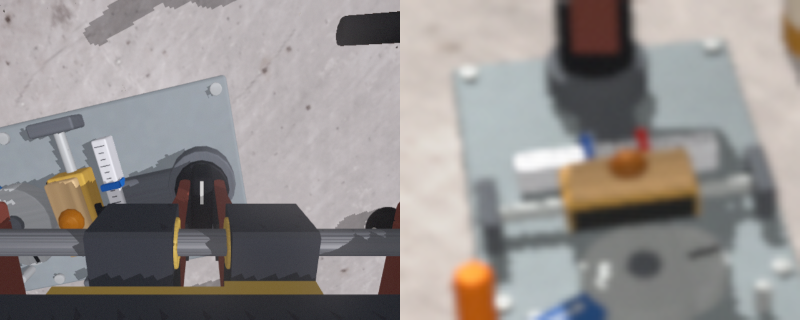

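The bar is gripped and the carriage is moving toward red (side view: red clip beside the ball). Continuing in steps.

Call:
send_rows:
  commands:
    - {"translation":[0,0,0],"twist":[0,0,-0.1]}
    - {"translation":[0,0,0],"twist":[0,0,-0.2]}
    - {"translation":[0,0,0],"twist":[0,0,-0.3]}
    - {"translation":[0,0,0],"twist":[0,0,-0.4]}
    - {"translation":[0,0,0],"twist":[0,0,-0.5]}
    - {"translation":[0,0,0],"twist":[0,0,-0.6]}
    - {"translation":[0,0,0],"twist":[0,0,-0.7]}
    - {"translation":[0,0,0],"twist":[0,0,-0.8]}
    - {"translation":[0,0,0],"twist":[0,0,-0.9]}
    - {"translation":[0,0,0],"twist":[0,0,-0.9]}

```text
t: 10.45
ee_pos: [602.2, 161.2, 227.7]
orientation: [-1.506, -2.757, 0.003]
ft_force: [-1.8, -8.1, 3.1]
width: 13.6
```

Call:
send_rows:
  commands:
    - {"translation":[0,0,0],"twist":[0,0,-0.1]}
    - {"translation":[0,0,0],"twist":[0,0,-0.2]}
    - {"translation":[0,0,0],"twist":[0,0,-0.3]}
    - {"translation":[0,0,0],"twist":[0,0,-0.4]}
    - {"translation":[0,0,0],"twist":[0,0,-0.5]}
    - {"translation":[0,0,0],"twist":[0,0,-0.6]}
    - {"translation":[0,0,0],"twist":[0,0,-0.7]}
    - {"translation":[0,0,0],"twist":[0,0,-0.8]}
    - {"translation":[0,0,0],"twist":[0,0,-0.9]}
    - {"translation":[0,0,0],"twist":[0,0,-0.9]}

```text
t: 11.45
ee_pos: [601.8, 161.1, 227.6]
orientation: [-2.083, -2.351, 0.005]
ft_force: [-4.2, -7.9, 6.1]
width: 13.9
```

Call:
send_rows:
  commands:
    - {"translation":[0,0,0],"twist":[0,0,-0.1]}
    - {"translation":[0,0,0],"twist":[0,0,-0.2]}
    - {"translation":[0,0,0],"twist":[0,0,-0.3]}
    - {"translation":[0,0,0],"twist":[0,0,-0.4]}
    - {"translation":[0,0,0],"twist":[0,0,-0.5]}
    - {"translation":[0,0,0],"twist":[0,0,-0.6]}
    - {"translation":[0,0,0],"twist":[0,0,-0.7]}
    - {"translation":[0,0,0],"twist":[0,0,-0.8]}
    - {"translation":[0,0,0],"twist":[0,0,-0.91]}
    - {"translation":[0,0,0],"twist":[0,0,-0.91]}

```text
t: 12.45
ee_pos: [601.5, 161.2, 227.6]
orientation: [-2.56, -1.82, 0.006]
ft_force: [-5.5, -7.9, 7.5]
width: 13.8
```

Run:
```python
from workcell import ctrl
import cv2,pickle,numpy as np
d=ctrl.get_image("wrist");sd=ctrl.get_image("side");sc=ctrl.get_image("scene");pickle.dump((d,sd,sc),open("d4.pkl","wb"));s=sd["img"][195:275,240:340]
b=cv2.resize(s,(400,320),interpolation=cv2.INTER_CUBIC);a=cv2.resize(d["img"],(400,320));cv2.imwrite("pics/w4.png",np.hstack([a,b])[:,:,::-1]);o=ctrl.get_obs();print(o["t"],o["ee_pos"],o["ft_force"],o["moment"],o["orientation"],o["width"])
```

```text
12.6 [601.48833829 161.14068227 227.61982245] [-5.87010927 -7.57540194  7.00726582] [-1.40151729  0.9976268  -0.05490326] [-2.55811868 -1.82237445  0.00631231] 14.16914017259296
```

View pics/w4.png

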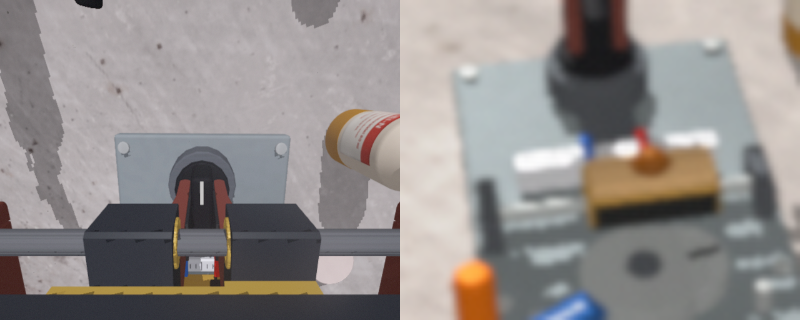

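Side view: the red clip now stands above the carriage ball, so it is roughly lined up. Releasing and lifting for a precise overhead look.

Call:
send_rows:
  grip: -1
  commands:
    - {"translation":[0,0,0],"twist":[0,0,0]}
    - {"translation":[0,0,0],"twist":[0,0,0]}
    - {"translation":[0,0,0],"twist":[0,0,0]}
    - {"translation":[0,0,0],"twist":[0,0,0]}
    - {"translation":[0,0,0],"twist":[0,0,0]}
    - {"translation":[0,0,0.1],"twist":[0,0,0]}
    - {"translation":[0,0,0.3],"twist":[0,0,0]}
    - {"translation":[0,0,0.5],"twist":[0,0,0]}
    - {"translation":[0,0,0.8],"twist":[0,0,0]}
    - {"translation":[0,0,1],"twist":[0,0,0]}

```text
t: 13.6
ee_pos: [602.9, 162.0, 330.3]
orientation: [2.559, 1.821, 0.003]
ft_force: [-0.3, 0.2, -0.4]
width: 87.2
```

Call:
send_rows:
  commands:
    - {"translation":[-0.08,-0.2,0.15],"twist":[0,0,0]}
    - {"translation":[-0.16,-0.4,0.3],"twist":[0,0,0]}
    - {"translation":[-0.24,-0.6,0.45],"twist":[0,0,0]}
    - {"translation":[-0.32,-0.8,0.6],"twist":[0,0,0]}
    - {"translation":[-0.4,-1,0.7],"twist":[0,0,0]}
    - {"translation":[-0.4,-1,0.7],"twist":[0,0,0]}
    - {"translation":[-0.4,-1,0.7],"twist":[0,0,0]}
    - {"translation":[-0.4,-1,0.7],"twist":[0,0,0]}
    - {"translation":[-0.4,-1,0.7],"twist":[0,0,0]}
    - {"translation":[-0.4,-1,0.7],"twist":[0,0,0]}

```text
t: 14.6
ee_pos: [562.7, 62.6, 397.1]
orientation: [-2.559, -1.822, 0.001]
ft_force: [-0.1, -0.2, 0.3]
width: 87.7
```

Run:
```python
from workcell import ctrl
import cv2,pickle,numpy as np
from h import *
d=ctrl.get_image("wrist");pickle.dump(d,open("d5.pkl","wb"));im=d["img"]
c=proj(d,[[577,96,33]])[0].astype(int);print(c)
x0,y0=max(c[0]-50,0),max(c[1]-60,0)
b=cv2.resize(im[y0:y0+120,x0:x0+100],(500,600),interpolation=cv2.INTER_CUBIC);a=cv2.resize(im,(300,225));a=np.vstack([a,np.zeros((375,300,3),np.uint8)])
print(x0,y0);cv2.imwrite("pics/w5.png",np.hstack([b,a])[:,:,::-1]);o=ctrl.get_obs();print(o["t"],o["ee_pos"],o["qpos"])
```

```text
[325 175]
275 115
14.65 [562.64255567  62.48045996 397.19071548] [8.95581108e-02 3.46479306e-01 1.76811413e+00 7.49240037e-05
 1.02779886e+00 4.22793431e-01]
```

View pics/w5.png

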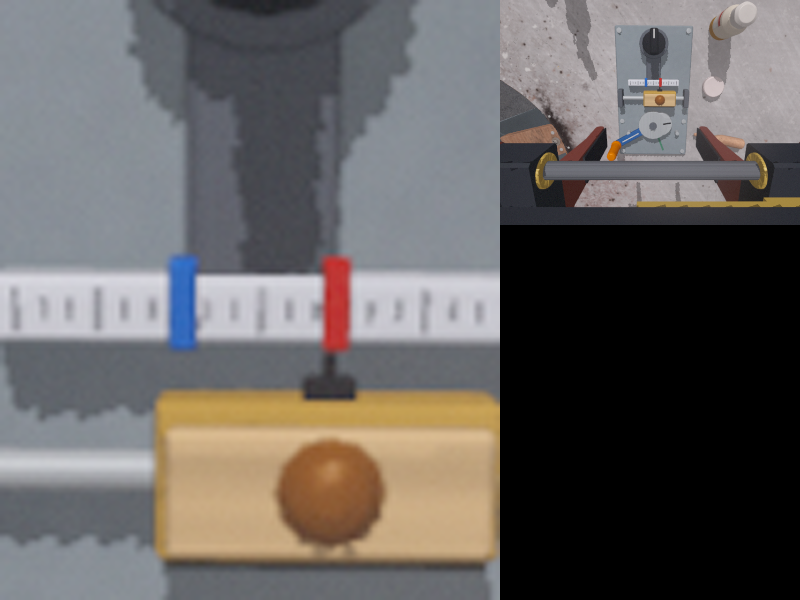

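Overhead crop: red clip centred at about x=336, pointer at about x=330, at 0.18 mm/px, so it is about 1 mm short. Measuring that precisely.

Run:
```python
import pickle;from h import *;from meas import blob
d=pickle.load(open("d5.pkl","rb"));im=d["img"]
r,rs=blob(im,(170,90,60),(180,255,255),(330,160,355,190));b,bs=blob(im,(105,90,60),(125,255,255),(300,160,325,190));print(r,rs,b,bs)
g=im.sum(2).astype(float)
for y in range(185,196):
    row=g[y,330:355];w=np.clip(330-row,0,None);print(y,row.astype(int).tolist()[2:22], 330+(w*np.arange(25)).sum()/max(w.sum(),1))
P=onz(d,[r,b],33);X=(P[0]-P[1]);n=np.linalg.norm(X);X/=n;print(n,np.degrees(np.arctan2(X[1],X[0])))
for u in (340,340.5,341,341.5,342): print(u,(P[0]-onz(d,[(u,187)],31)[0])@X)
# knob mark
c=proj(d,[[602,162.7,71]])[0];x,y=c.astype(int)
m=(g[y-30:y+30,x-25:x+25]>430).astype(np.uint8);k,l,st,ce=cv2.connectedComponentsWithStats(m)
for i in range(1,k):
    if 10<st[i,4]<150:
        pts=np.argwhere(l==i)[:,::-1]+[x-25,y-30];v=cv2.fitLine(onz(d,pts,71)[:,:2].astype(np.float32),cv2.DIST_L2,0,.01,.01).ravel();print(st[i],v,np.degrees(np.arctan2(v[1],v[0])))
```

```text
[341.83 175.16] [9, 6, 6, 20, 100] [311.12121212 174.6969697 ] [9, 6, 6, 19, 99]
185 [313, 313, 312, 317, 315, 318, 317, 286, 243, 232, 284, 308, 315, 307, 315, 310, 313, 312, 309, 314] 341.6752411575563
186 [314, 325, 316, 311, 318, 315, 320, 264, 187, 175, 273, 321, 312, 305, 314, 311, 308, 316, 311, 314] 341.5855614973262
187 [315, 319, 314, 316, 308, 316, 314, 249, 173, 163, 268, 316, 316, 312, 313, 314, 308, 309, 317, 321] 341.11543287327476
188 [319, 311, 314, 314, 311, 320, 314, 252, 179, 186, 268, 320, 318, 316, 315, 313, 312, 316, 311, 314] 341.41379310344826
189 [316, 315, 307, 310, 298, 278, 292, 233, 168, 175, 253, 284, 287, 311, 309, 309, 316, 314, 305, 311] 341.1790744466801
190 [314, 316, 306, 280, 233, 225, 215, 192, 171, 176, 207, 211, 213, 251, 298, 312, 311, 316, 298, 307] 341.01505235602093
191 [310, 313, 310, 249, 178, 173, 184, 182, 184, 172, 182, 177, 189, 190, 271, 314, 313, 311, 316, 309] 340.7900432900433
192 [318, 315, 309, 237, 167, 185, 174, 171, 177, 185, 174, 180, 181, 181, 270, 306, 316, 314, 307, 315] 340.7012987012987
193 [371, 371, 366, 281, 173, 176, 175, 174, 176, 181, 178, 176, 171, 174, 310, 372, 375, 371, 376, 372] 340.40247678018574
194 [389, 391, 387, 307, 173, 173, 167, 169, 166, 180, 168, 163, 177, 170, 333, 391, 399, 396, 392, 393] 340.42424242424244
195 [417, 418, 411, 392, 378, 376, 374, 374, 373, 367, 370, 372, 367, 378, 398, 410, 411, 415, 406, 405] 330.0
27.728337565315165 -19.87193670779507
340 1.277778674654714
340.5 0.8201561879106811
341 0.3625336941135557
341.5 -0.09508881301022086
342 -0.5527113397342487
[24  5  3 20 59] [3.2783073e-01 9.4473648e-01 6.0478345e+02 1.7316248e+02] 70.86283
```

Run:
```python
import pickle;from h import *
d=pickle.load(open("d5.pkl","rb"));im=d["img"].astype(float);g=im.sum(2)
for y in range(168,184,2):
    w=np.clip(im[y,333:352,0]-im[y,333:352,1]-15,0,None);print(y,333+(w*np.arange(19)).sum()/w.sum())
for y in range(186,189):
    w=np.clip(300-g[y,335:348],0,None);print(y,335+(w*np.arange(13)).sum()/w.sum())
```

```text
168 341.88905547226386
170 341.9414893617021
172 341.9334500875657
174 341.87152777777777
176 341.7802013422819
178 341.7897435897436
180 341.808362369338
182 341.67605633802816
186 340.4750830564784
187 340.4322766570605
188 340.41269841269843
```

Pointer is about 0.9 mm short, so it needs 0.11 rad more clockwise. Going back down, with the centre nudged to cut the side force.

Call:
send_rows:
  commands:
    - {"translation":[0.08,0.2,-0.1],"twist":[0,0,0]}
    - {"translation":[0.16,0.4,-0.2],"twist":[0,0,0]}
    - {"translation":[0.24,0.6,-0.4],"twist":[0,0,0]}
    - {"translation":[0.32,0.8,-0.6],"twist":[0,0,0]}
    - {"translation":[0.385,0.99,-0.7],"twist":[0,0,0]}
    - {"translation":[0.385,0.99,-0.8],"twist":[0,0,0]}
    - {"translation":[0.385,0.99,-0.9],"twist":[0,0,0]}
    - {"translation":[0.385,0.99,-1],"twist":[0,0,0]}
    - {"translation":[0.385,0.99,-1],"twist":[0,0,0]}
    - {"translation":[0.385,0.99,-1],"twist":[0,0,0]}

```text
t: 15.65
ee_pos: [601.0, 160.3, 297.8]
orientation: [-2.561, -1.82, 0.0]
ft_force: [1.2, 0.2, -0.6]
width: 87.5
```

Call:
send_rows:
  commands:
    - {"translation":[0,0,-0.15],"twist":[0,0,0]}
    - {"translation":[0,0,-0.3],"twist":[0,0,0]}
    - {"translation":[0,0,-0.45],"twist":[0,0,0]}
    - {"translation":[0,0,-0.6],"twist":[0,0,0]}
    - {"translation":[0,0,-0.7],"twist":[0,0,0]}
    - {"translation":[0,0,-0.7],"twist":[0,0,0]}
    - {"translation":[0,0,-0.7],"twist":[0,0,0]}
    - {"translation":[0,0,-0.7],"twist":[0,0,0]}
    - {"translation":[0,0,-0.7],"twist":[0,0,0]}
    - {"translation":[0,0,-0.7],"twist":[0,0,0]}

```text
t: 16.65
ee_pos: [601.3, 161.0, 228.3]
orientation: [2.559, 1.821, 0.002]
ft_force: [-0.2, -0.6, 0.2]
width: 88.0
```

Call:
send_rows:
  grip: 1
  commands:
    - {"translation":[0,0,0],"twist":[0,0,0]}
    - {"translation":[0,0,0],"twist":[0,0,0]}
    - {"translation":[0,0,0],"twist":[0,0,0]}
    - {"translation":[0,0,0],"twist":[0,0,0]}
    - {"translation":[0,0,0],"twist":[0,0,0]}
    - {"translation":[0,0,0],"twist":[0,0,0]}
    - {"translation":[0,0,0],"twist":[0,0,0]}
    - {"translation":[0,0,0],"twist":[0,0,0]}
    - {"translation":[0,0,0],"twist":[0,0,0]}
    - {"translation":[0,0,0],"twist":[0,0,0]}

```text
t: 17.65
ee_pos: [600.9, 161.0, 227.7]
orientation: [-2.56, -1.821, 0.001]
ft_force: [0.0, -0.0, -0.9]
width: 13.8
```

Call:
send_rows:
  commands:
    - {"translation":[0,0,0],"twist":[0,0,-0.06]}
    - {"translation":[0,0,0],"twist":[0,0,-0.12]}
    - {"translation":[0,0,0],"twist":[0,0,-0.18]}
    - {"translation":[0,0,0],"twist":[0,0,-0.22]}
    - {"translation":[0,0,0],"twist":[0,0,-0.22]}
    - {"translation":[0,0,0],"twist":[0,0,-0.22]}
    - {"translation":[0,0,0],"twist":[0,0,-0.22]}
    - {"translation":[0,0,0],"twist":[0,0,-0.22]}
    - {"translation":[0,0,0],"twist":[0,0,-0.22]}
    - {"translation":[0,0,0],"twist":[0,0,-0.22]}

```text
t: 18.65
ee_pos: [600.9, 161.0, 227.7]
orientation: [-2.656, -1.678, 0.001]
ft_force: [-4.0, 2.9, 3.6]
width: 14.0
```

Call:
send_rows:
  grip: -1
  commands:
    - {"translation":[0,0,0],"twist":[0,0,0]}
    - {"translation":[0,0,0],"twist":[0,0,0]}
    - {"translation":[0,0,0],"twist":[0,0,0]}
    - {"translation":[0,0,0],"twist":[0,0,0]}
    - {"translation":[0,0,0],"twist":[0,0,0]}
    - {"translation":[0,0,0.1],"twist":[0,0,0]}
    - {"translation":[0,0,0.3],"twist":[0,0,0]}
    - {"translation":[0,0,0.5],"twist":[0,0,0]}
    - {"translation":[0,0,0.8],"twist":[0,0,0]}
    - {"translation":[0,0,1],"twist":[0,0,0]}

```text
t: 19.65
ee_pos: [601.4, 161.0, 330.3]
orientation: [2.655, 1.677, 0.003]
ft_force: [0.1, -0.4, 0.6]
width: 87.3
```

Call:
send_rows:
  commands:
    - {"translation":[-0.08,-0.2,0.15],"twist":[0,0,0.05]}
    - {"translation":[-0.16,-0.4,0.3],"twist":[0,0,0.1]}
    - {"translation":[-0.24,-0.6,0.45],"twist":[0,0,0.15]}
    - {"translation":[-0.32,-0.8,0.6],"twist":[0,0,0.2]}
    - {"translation":[-0.4,-1,0.7],"twist":[0,0,0.22]}
    - {"translation":[-0.4,-1,0.7],"twist":[0,0,0.22]}
    - {"translation":[-0.4,-1,0.7],"twist":[0,0,0.22]}
    - {"translation":[-0.4,-1,0.7],"twist":[0,0,0.22]}
    - {"translation":[-0.4,-1,0.7],"twist":[0,0,0.22]}
    - {"translation":[-0.4,-1,0.7],"twist":[0,0,0.22]}

```text
t: 20.65
ee_pos: [561.2, 61.6, 397.1]
orientation: [-2.559, -1.822, 0.001]
ft_force: [0.6, -1.0, -0.6]
width: 88.0
```

Run:
```python
from workcell import ctrl
import cv2,pickle,numpy as np
from h import *
d=ctrl.get_image("wrist");pickle.dump(d,open("d6.pkl","wb"));im=d["img"].astype(float);g=im.sum(2)
x,y=proj(d,[[590,92,33]])[0].astype(int);print(x,y)
R=[]
for r in range(y-6,y+8,2):
    w=np.clip(im[r,x-12:x+12,0]-im[r,x-12:x+12,1]-15,0,None);R.append((x-12+(w*np.arange(24)).sum()/max(w.sum(),1),r))
print(np.round(R,2).tolist())
for r in range(y+8,y+18):
    w=np.clip(300-g[r,x-8:x+8],0,None);print(r,x-8+(w*np.arange(16)).sum()/max(w.sum(),1),(w>0).sum())
# handle
h=cv2.cvtColor(d["img"],cv2.COLOR_RGB2HSV);m=cv2.inRange(h,(5,180,100),(20,255,255));k,l,st,ce=cv2.connectedComponentsWithStats(m)
for i in range(1,k):
    if st[i,4]>200:print(st[i],ce[i])
print("pred foot/top",proj(d,[[459,-3,27],[459,-3,81]]).round(0).tolist())
a=d["img"][y-60:y+60,x-60:x+60]
cv2.imwrite("pics/w6.png",np.hstack([cv2.resize(a,(480,480),interpolation=cv2.INTER_CUBIC),cv2.resize(d["img"][220:380,180:280],(300,480))])[:,:,::-1]);o=ctrl.get_obs();print(o["t"],o["ee_pos"],o["orientation"])
```

```text
342 173
[[343.22, 167.0], [343.11, 169.0], [343.11, 171.0], [343.04, 173.0], [342.99, 175.0], [342.96, 177.0], [342.95, 179.0]]
181 342.8 3
182 342.8888888888889 5
183 342.61290322580646 5
184 342.5931034482759 5
185 342.6149253731343 4
186 342.5868852459016 4
187 342.625748502994 4
188 342.18398876404495 12
189 342.2968881412952 12
190 342.568515497553 12
[230 299  30  43 756] [243.8042328  319.91269841]
pred foot/top [[248.0, 306.0], [236.0, 333.0]]
20.7 [561.13448285  61.47226704 397.16837044] [-2.55878394e+00 -1.82192410e+00  1.12000180e-03]
```

View pics/w6.png

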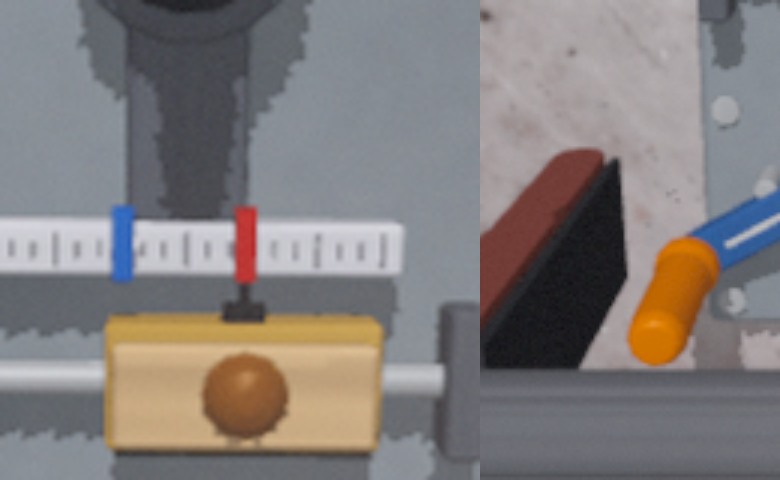

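The pointer (342.6) now agrees with the red clip (342.9) to about 0.2 mm. The handle is near (460,-3.5). Moving to grasp it.

Call:
send_rows:
  commands:
    - {"translation":[-0.2,-0.13,0],"twist":[0,0,0]}
    - {"translation":[-0.4,-0.26,-0.1],"twist":[0,0,0]}
    - {"translation":[-0.6,-0.39,-0.2],"twist":[0,0,0]}
    - {"translation":[-0.8,-0.52,-0.3],"twist":[0,0,0]}
    - {"translation":[-1,-0.65,-0.4],"twist":[0,0,0]}
    - {"translation":[-1,-0.65,-0.55],"twist":[0,0,0]}
    - {"translation":[-1,-0.65,-0.72],"twist":[0,0,0]}
    - {"translation":[-1,-0.65,-0.72],"twist":[0,0,0]}
    - {"translation":[-1,-0.65,-0.72],"twist":[0,0,0]}
    - {"translation":[-1,-0.65,-0.72],"twist":[0,0,0]}

```text
t: 21.7
ee_pos: [461.5, -3.9, 326.3]
orientation: [2.559, 1.821, 0.001]
ft_force: [1.7, 0.1, -0.2]
width: 87.8
```

Call:
send_rows:
  commands:
    - {"translation":[0,0,-0.15],"twist":[0,0,0]}
    - {"translation":[0,0,-0.3],"twist":[0,0,0]}
    - {"translation":[0,0,-0.45],"twist":[0,0,0]}
    - {"translation":[0,0,-0.6],"twist":[0,0,0]}
    - {"translation":[0,0,-0.7],"twist":[0,0,0]}
    - {"translation":[0,0,-0.8],"twist":[0,0,0]}
    - {"translation":[0,0,-0.9],"twist":[0,0,0]}
    - {"translation":[0,0,-1],"twist":[0,0,0]}
    - {"translation":[0,0,-1],"twist":[0,0,0]}
    - {"translation":[0,0,-1],"twist":[0,0,0]}

```text
t: 22.7
ee_pos: [461.0, -4.0, 225.5]
orientation: [-2.56, -1.821, 0.001]
ft_force: [-0.6, -0.4, -0.1]
width: 88.2
```

Call:
send_rows:
  grip: 1
  commands:
    - {"translation":[0,0,0],"twist":[0,0,0]}
    - {"translation":[0,0,0],"twist":[0,0,0]}
    - {"translation":[0,0,0],"twist":[0,0,0]}
    - {"translation":[0,0,0],"twist":[0,0,0]}
    - {"translation":[0,0,0],"twist":[0,0,0]}
    - {"translation":[0,0,0],"twist":[0,0,0]}
    - {"translation":[0,0,0],"twist":[0,0,0]}
    - {"translation":[0,0,0],"twist":[0,0,0]}
    - {"translation":[0,0,0],"twist":[0,0,0]}
    - {"translation":[0,0,0],"twist":[0,0,0]}

```text
t: 23.7
ee_pos: [460.2, -4.0, 225.6]
orientation: [-2.559, -1.82, 0.003]
ft_force: [-3.4, 1.2, 3.7]
width: 17.3
```

Run:
```python
from workcell import ctrl
import cv2,numpy as np
from h import *
o=ctrl.get_obs();print({k:np.round(o[k],3).tolist() for k in o})
p=np.array([548.0,11.5]);
for i in range(0,17):
    a=np.radians(-169.9+80.2*i/16);print(i,np.round(90*np.array([np.cos(a)-np.cos(np.radians(-169.9)),np.sin(a)-np.sin(np.radians(-169.9))]),1))
s=ctrl.get_image("side")["img"][180:340,200:360];w=ctrl.get_image("wrist")["img"]
cv2.imwrite("pics/w7.png",np.hstack([cv2.resize(w,(480,400)),cv2.resize(s,(320,400))])[:,:,::-1])
```

```text
{'t': 23.7, 'qpos': [-0.035, 0.502, 2.085, 0.0, 0.558, 0.299], 'qvel': [0.001, -0.0, 0.002, -0.0, -0.003, -0.0], 'joint_torque': [-0.329, -43.972, -15.408, -0.027, -1.169, 0.027], 'ee_pos': [460.249, -3.985, 225.562], 'orientation': [-2.559, -1.82, 0.003], 'ft_force': [-3.442, 1.202, 3.651], 'moment': [0.115, 0.745, 0.044], 'width': 17.331}
0 [0. 0.]
1 [ 1.7 -7.7]
2 [  4.1 -15.2]
3 [  7.1 -22.4]
4 [ 10.8 -29.4]
5 [ 15. -36.]
6 [ 19.8 -42.3]
7 [ 25.2 -48.1]
8 [ 31.  -53.4]
9 [ 37.3 -58.1]
10 [ 43.9 -62.3]
11 [ 50.9 -65.9]
12 [ 58.2 -68.9]
13 [ 65.7 -71.3]
14 [ 73.4 -72.9]
15 [ 81.2 -73.9]
16 [ 89.1 -74.2]
```

View pics/w7.png

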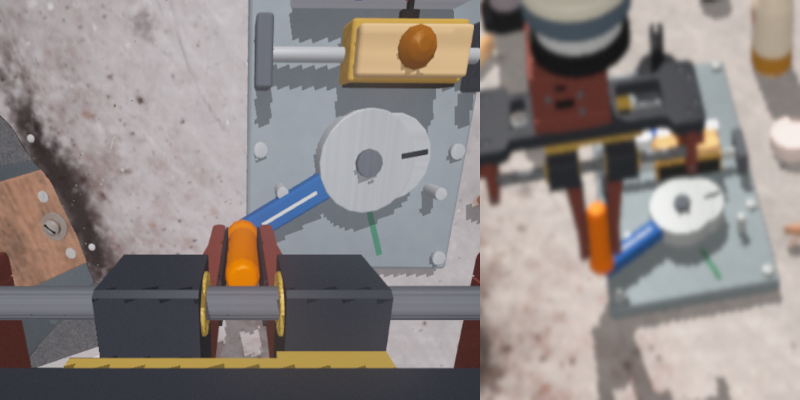

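Handle gripped at (460.2,-4), and the pivot it implies, (548.8,11.8), agrees with vision. Wrist view: nose line at (415,154) pointing right, green line at (374,233). Swinging along the arc, first 60 of the 80°.

Call:
send_rows:
  commands:
    - {"translation":[0.011,-0.051,0],"twist":[0,0,0]}
    - {"translation":[0.025,-0.102,0],"twist":[0,0,0]}
    - {"translation":[0.041,-0.152,0],"twist":[0,0,0]}
    - {"translation":[0.061,-0.2,0],"twist":[0,0,0]}
    - {"translation":[0.083,-0.248,0],"twist":[0,0,0]}
    - {"translation":[0.108,-0.294,0],"twist":[0,0,0]}
    - {"translation":[0.136,-0.338,0],"twist":[0,0,0]}
    - {"translation":[0.166,-0.381,0],"twist":[0,0,0]}
    - {"translation":[0.198,-0.423,0],"twist":[0,0,0]}
    - {"translation":[0.198,-0.423,0],"twist":[0,0,0]}

```text
t: 24.8
ee_pos: [478.1, -47.0, 225.3]
orientation: [-2.555, -1.82, 0.011]
ft_force: [-15.5, -6.1, 15.3]
width: 17.7
```

Call:
send_rows:
  commands:
    - {"translation":[0.035,-0.039,0],"twist":[0,0,0]}
    - {"translation":[0.073,-0.076,0],"twist":[0,0,0]}
    - {"translation":[0.112,-0.111,0],"twist":[0,0,0]}
    - {"translation":[0.154,-0.143,0],"twist":[0,0,0]}
    - {"translation":[0.197,-0.173,0],"twist":[0,0,0]}
    - {"translation":[0.241,-0.2,0],"twist":[0,0,0]}
    - {"translation":[0.287,-0.225,0],"twist":[0,0,0]}
    - {"translation":[0.335,-0.247,0],"twist":[0,0,0]}
    - {"translation":[0.384,-0.266,0],"twist":[0,0,0]}
    - {"translation":[0.384,-0.266,0],"twist":[0,0,0]}

```text
t: 25.8
ee_pos: [518.4, -73.6, 225.3]
orientation: [-2.558, -1.822, 0.005]
ft_force: [-7.2, -3.9, 6.8]
width: 17.3
```

Call:
send_rows:
  commands:
    - {"translation":[0.037,-0.013,0],"twist":[0,0,0]}
    - {"translation":[0.075,-0.024,0],"twist":[0,0,0]}
    - {"translation":[0.113,-0.033,0],"twist":[0,0,0]}
    - {"translation":[0.152,-0.04,0],"twist":[0,0,0]}
    - {"translation":[0.191,-0.046,0],"twist":[0,0,0]}
    - {"translation":[0.23,-0.05,0],"twist":[0,0,0]}
    - {"translation":[0.269,-0.052,0],"twist":[0,0,0]}
    - {"translation":[0.3,-0.053,0],"twist":[0,0,0]}
    - {"translation":[0.3,-0.053,0],"twist":[0,0,0]}
    - {"translation":[0.3,-0.053,0],"twist":[0,0,0]}

```text
t: 26.8
ee_pos: [548.5, -78.9, 225.4]
orientation: [-2.558, -1.823, 0.004]
ft_force: [-6.1, -5.8, 3.3]
width: 17.4
```

```bash
cat > fin.py <<'E'
from workcell import ctrl
import cv2,numpy as np,pickle,sys
from h import *
o=ctrl.get_obs();print(o["t"],o["ee_pos"],o["ft_force"],o["width"])
s=ctrl.get_image("side")["img"][180:340,200:360];d=ctrl.get_image("wrist");pickle.dump(d,open("d8.pkl","wb"))
w=d["img"];t=np.radians(-19.9);X=np.array([np.cos(t),np.sin(t),0]);Y=np.array([-X[1],X[0],0])
for z,n in((27,"cam"),):
    pv=np.array([548.8,11.8,z]);print("pivot, nose dir px (1.30,1.40,1.50):",proj(d,[pv]+[pv+40*np.array([np.cos(a),np.sin(a),0]) for a in t+np.pi/2+np.array([-.1,0,.1])]).round(1).tolist())
cv2.imwrite(f"pics/{sys.argv[1]}.png",np.hstack([cv2.resize(w,(533,400)),cv2.resize(s,(267,400))])[:,:,::-1])
E
python3 fin.py w8
```

```text
26.8 [548.48263007 -78.91406171 225.4110571 ] [-6.06163783 -5.84785865  3.28849529] 17.38641784761183
pivot, nose dir px (1.30,1.40,1.50): [[257.9, 98.9], [264.8, -1.4], [255.3, -2.1], [245.8, -1.7]]
```

View pics/w8.png

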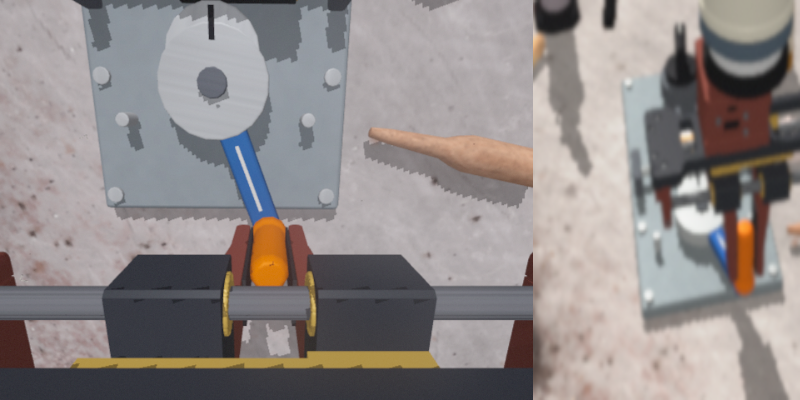

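Wrist view: the arm covers the green line (none visible). The nose line at (211,22) points straight up the picture at the carriage, with the pivot bolt at (211,82). Now the numeric angle.

Run:
```python
import pickle;from h import *
d=pickle.load(open("d8.pkl","rb"));im=d["img"];g=im.sum(2).astype(int)
def fit(m,off,z,n):
    k,l,st,ce=cv2.connectedComponentsWithStats(m.astype(np.uint8))
    for i in range(1,k):
        if st[i,4]>60:
            p=np.argwhere(l==i)[:,::-1]+off;W=onz(d,p.astype(float),z);v=cv2.fitLine(W[:,:2].astype(np.float32),cv2.DIST_L2,0,.01,.01).ravel();a=np.degrees(np.arctan2(v[1],v[0]));c=W.mean(0);b=c[:2]-[548.8,11.8];print(n,st[i].tolist(),"yaw",a.round(1),"centroid",c.round(1),"bearing from pivot",np.degrees(np.arctan2(b[1],b[0])).round(1))
fit(g[0:60,235:275]<150,[235,0],29,"nose (want 70.1)")
fit((im[165:260,265:325].min(2)>150),[265,165],27,"arm line (want -89.9)")
fit(cv2.inRange(g[80:118,235:275],200,330)>0,[235,80],29,"bolt")
```

```text
nose (want 70.1) [15, 6, 7, 41, 225] yaw 70.3 centroid [557.7  39.2  29. ] bearing from pivot 72.0
arm line (want -89.9) [17, 10, 33, 79, 357] yaw -89.7 centroid [548.  -43.2  27. ] bearing from pivot -90.8
bolt [2, 8, 36, 30, 563] yaw -26.1 centroid [546.4   9.7  29. ] bearing from pivot -139.1
```

Nose line is at yaw 70.3° (want 70.1) and the arm line at -89.7° (want -89.9), so the lever is at 1.40. I've used up my picture views, so I'll check numerically that the carriage hasn't moved, using the scene camera against the frame saved before the final 0.9 mm turn.

Run:
```python
import pickle;from h import *;from workcell import ctrl
sc=pickle.load(open("d4.pkl","rb"))[2];s2=ctrl.get_image("scene")
for c in(pickle.load(open("d0.pkl","rb"))["scene"],sc,s2):
    h=cv2.cvtColor(c["img"],cv2.COLOR_RGB2HSV)[255:300,290:345]
    for n,m in(("brass",cv2.inRange(h,(10,90,90),(28,255,255))),("red",cv2.inRange(h,(170,110,60),(180,255,255))|cv2.inRange(h,(0,140,60),(4,255,255)))):
        k,_,st,ce=cv2.connectedComponentsWithStats(m)
        if k>1:
            i=1+np.argmax(st[1:,4]);q=ce[i]+[290,255];print(n,st[i].tolist(),q.round(2),onz(c,[q],33).round(1)[0] if n!="brass" else onz(c,[q],30).round(1)[0])
o=ctrl.get_obs();print(o["t"],o["ee_pos"],o["ft_force"])
```

```text
brass [19, 9, 22, 32, 545] [319.06 279.59] [561.   68.8  30. ]
red [5, 19, 9, 3, 15] [299.47 274.73] [585.1  94.   33. ]
brass [18, 6, 22, 30, 508] [318.25 275.47] [573.7  64.1  30. ]
red [6, 19, 8, 2, 15] [299.73 274.53] [585.5  93.3  33. ]
brass [17, 5, 23, 31, 534] [317.92 274.87] [575.7  63.8  30. ]
red [5, 19, 9, 3, 16] [299.38 274.69] [585.3  94.1  33. ]
26.95 [548.46572903 -78.922107   225.41275071] [-6.03172678 -4.76776998  3.59651284]
```

Run:
```python
import pickle;from h import *;from workcell import ctrl
sc=pickle.load(open("d4.pkl","rb"))[2];s2=ctrl.get_image("scene")
g=lambda c:cv2.cvtColor(c["img"],cv2.COLOR_RGB2GRAY)
def ecc(A,B,box,n):
    x0,y0,x1,y1=box;M=np.eye(2,3,dtype=np.float32)
    cc,M=cv2.findTransformECC(A[y0:y1,x0:x1],B[y0:y1,x0:x1],M,cv2.MOTION_TRANSLATION,(3,200,1e-5),None,3);print(n,round(cc,3),M[:,2])
    return M[:,2]
hs=[cv2.cvtColor(c["img"],cv2.COLOR_RGB2HSV)[...,1] for c in(sc,s2)]
for A,B,n in((g(sc),g(s2),"gray"),(hs[0],hs[1],"sat")):
    c=ecc(A,B,(305,258,333,296),n+" carriage")
    ecc(A,B,(290,262,306,302),n+" scale")
    p=np.array([318.2,275.5]);D=(onz(sc,[p+c],30)-onz(sc,[p],30))[0];print("carriage along x mm",D@[.940,-.340,0])
# wrist view: top row strip
d=pickle.load(open("d8.pkl","rb"));print(proj(d,[[577,96,31],[566,60,35]]))
```

```text
gray carriage 0.7 [-0.72834724 -0.44086045]
gray scale 0.95 [0.18716171 0.25313336]
carriage along x mm 1.5681940240249717
sat carriage 0.994 [-0.31023195 -0.48324347]
sat scale 0.994 [-0.02607204 -0.07985385]
carriage along x mm 1.6368359197009443
[[ 243.92931525 -151.76366859]
 [ 250.26678782  -41.56279807]]
```

```bash
python3 -c "
from workcell import ctrl
print(ctrl.close_job(),ctrl.get_obs()['t'])"
```

```text
the job is handed in; nothing more can be done
the job is handed in; nothing more can be done
```

The clamp is set and handed in at about 27 s, with the gripper still holding the orange handle at the cam's highest point.

- **Knob:** with the lever at rest, I turned it about 1.76 rad clockwise in four steps. An overhead look showed the pointer 0.9 mm short of the red clip, so I turned it 0.11 rad more. The next overhead look showed it within about 0.2 mm.
- **Lever:** I swung the handle along its arc. The nose line measured 70.3° against a wanted 70.1°, and the arm line -89.7° against -89.9°, so the lever angle is about 1.40. The arm covers the green line, and the holding force is about 8 N.
- **Pointer after the swing:** I could not check this as closely, because the wrist camera no longer saw the pointer. The coarse scene camera put the carriage about 1.4 mm (1.4–2.0 mm depending on the method) beyond where it stood before the last correction, against an expected 0.9 mm. At about 2.5 mm per pixel I put that difference down to noise, but it is not a clean confirmation.
- **Loose things:** I never moved near enough to touch them and saw no unexpected forces, but I did not measure their positions again.

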